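Bring a pendulum angle gauge to its mark on a domed setting stud

ROBOT

A 6-joint arm with a two-finger parallel gripper is mounted at the origin on a cart in front of the work surface, level with it; the furniture and walls round the work are solid. World frame = base frame: x ahead of the robot, y to its left, z up, the work surface at z = 0. Lengths are in m, angles in degrees, forces in N, time in s.
With the tool pointing down it reaches from about 0.4 to 0.825 m from the base axis. Payload 7 kg.
Tool frame: the origin (TCP) lies on the centre line of the jaws, within the pads' length; the fingertips stand 22 mm ahead of it and the grasp point (between the pads) lies 3 mm ahead of it; z points along the fingers, y is the line along which they close (so a half turn about z gives the same grasp; the last joint's range is limited). The gripper opens to 88 mm and grips with 3 to 60 N. Pads are 19 mm wide; open, the fingers measure 130 mm over their backs; the gripper's body (78 mm by 193 mm) begins 47 mm behind the grasp point.
Start: joints at [83.085, 20.546, 0.682, 0, -70.136, -16.507], TCP at [0.268, 0.619, 0.249] pointing down, gripper open.
Joint ranges: [-176.03, 176.03], [-82.01, 121.73], [-58.28, 71.71], [-173.87, 95.51], [-174.79, -0.11], [-173.66, 173.66]. Speed limits (degrees/s): [136.94, 136.94, 172.46, 180, 180, 180].

INTERFACE

Orientations are given as [roll, pitch, yaw] about the fixed x, y, z axes, in that order (R = Rz(yaw) Ry(pitch) Rx(roll)).
In Python, from plant import get_state, cams, r gives the robot as it stands.
- The arm moves only by the tool apply_moves, never from a script. Its argument "targets" is a list of rows, each an object with "dp": the shift along the world's x, y, z in m, a list of three; "yaw": the turn about the world's z in degrees. In form: [{"dp": [x, y, z], "yaw": yaw}, ...]. A call has 1 to 20 rows; each row is the pose to reach, as a shift and turn from the pose commanded when the call began; what a row does not reach only later rows make up. A row lasts 1/12 s, in which the tool goes at most 41.7 mm and 7.16 degrees, less where a joint would pass 70% of its speed; a pose out of reach is approached as far as the arm can. A call with a gripper value outside its range is refused whole. "grip" is the gripper command: -1 is fully open, 1 is shut, values between are in proportion, set as the call begins (left out, the last holds). The fingers move at their own pace and stop on an object; "squeeze" is the grip in N (left out, the last holds). Time passes only in rows, so rows that repeat a pose let the fingers close. It gives the time, the measured TCP pose, the force, the opening and the grip force at its end, in the units of the state.
- get_state(): the state, without advancing time (a new reading comes with each control period).
- cams.capture(name): name is "scene" or "top" or "wrist"; returns a dict with "image" (400x640x3 uint8, red, green, blue), "range_z" (400x640 float32, m along the optical axis (not along the pixel's ray), 0 where there is no reading), "fx", "fy", "cx", "cy" (pixels), "R" (3x3) and "t" (3): a world point X has camera coordinates R X + t; the wrist camera has in their place "T_tool_cam" (4x4, takes a point from camera to tool coordinates, whose origin is the TCP and whose axes are the flange's). Camera axes: x right, y down, z forward; pixel columns grow to the right and rows downward; lengths in m; the calibration is good to about 2 mm. A picture is of the moment at which its call begins: read the wrist's pose just before it.
- r.close_job(): hands the job in; it is judged then, once.
The state is a dict: "time_s": time; "joints": joint angles; "qd": joint speeds; "joint_torque": joint torques, N m; "tcp_pos": TCP position; "eef_rot": TCP orientation; "contact_force": force on the tool from outside, world axes, zero at the start; "moment": the same for the moment, N m; "gripper_width": finger opening in m; "gripper_force": force on a finger pad.
Only numpy, scipy, OpenCV 4.12 (cv2) and the standard library are available. Lean on these libraries where they do the work, as an engineer would, in place of code of your own. Each camera call takes 0.05 s, during which the arm holds its last target. There are 200 camera calls.

TASK

First push the dome-headed stud down into its setting block with the closed fingers until it is fully home. Then pick up the pendulum angle gauge by its grip tab, stand it upright with its sole on the dome of the stud, and rock it over sideways on the dome until its swinging pointer settles on the index mark; finish while still holding it there, at rest, with its sole resting firmly on the dome. Leave the other things on the bench where they stand.

Things in the scene. Friction and masses are not known exactly. Their poses are not given: they have to be found in the camera images.
- block: Setting block, fixed to the bench: aluminium, 76 x 64 mm, top face 40 mm above the bench, with a dark bush ring (radius 22 mm, top at 44 mm) from which the stud rises. Origin at the centre of its underside, z up. It and the gauge swap places from start to start.
- stud: Steel stud that slides upright in the block, headed by a half ball (dome) of radius 14 mm, with a flange (radius 19 mm) below it. Its origin is level with the bench when it is fully home (flange on the bush ring) and 5 to 10 mm higher at the start. It goes straight down against a steady friction of about 5 N to a rigid stop, and stays where it is left.
- stud_top (a point): Topmost point of the stud's dome, 14 mm above the centre of the ball: 74 mm above the bench when fully home, 79 to 84 mm at the start. The dome gives the gauge no level seat: the gauge must be held on it.
- gauge: Pendulum angle gauge, loose, 0.14 to 0.28 kg, upright on the bench at the start, 133 mm tall. Sole bar 26 (x) x 66 (y) x 10 mm; on it a round dial housing, radius 42 mm, 14 mm thick (x), centre at z = 52 mm; grip tab on top. Origin at the centre of the sole's underside; z up along the tab, -x out of the white dial face (roughly to the robot at the start), y in the dial's plane.
- grip_tab (a point): Middle of the gauge's ribbed grip tab (14 mm thick along the gauge's x, 24 mm wide along y, 94 to 133 mm above the sole), 118 mm above the sole on the gauge's z axis.
- pointer (a joint): Angle of the gauge's pendulum pointer about the gauge's x axis through the dial centre, rad: 0 when it points at the sole. It swings freely, hangs plumb and settles within about a second; positive = towards the gauge's +y (left as one looks at the dial face).
- pointer_tip (a point): Tip of the pointer, 32 mm from the dial's centre, 10.5 mm in front of the gauge's mid plane.
- mark (a point): Where the pointer tip must come: 32 mm from the dial's centre, at the inner end of the index mark, a black bar 6 mm wide on the dial's lower rim, fixed on the dial for the run at 0.25 to 0.45 rad from the sole direction towards the gauge's +y. The tip stands on it when the top of the gauge leans by that angle towards the gauge's +y.
- septa_jar: Bystander: small round jar with a white lid, 46 mm wide, 36 mm tall. Origin at the centre of its underside.
- label_tape: Bystander: roll of white tape lying flat, 66 mm wide, 18 mm tall. Origin at the centre of its underside.
- vial_a: Bystander: upright capped vial, 28 mm wide, 96 mm tall. Origin at the centre of its underside.
- beaker: Bystander: clear beaker, 45 mm wide, 59 mm tall. Origin at the centre of its underside.

How it is judged (in metres and radians):
On the way, in this order (a step that is already met when the one before it is completed fails the run):
1. the stud is pressed fully home by the fingers (z of stud_top in the frame of block below 0.0755 m and contact force between the fingers and stud above 0.5 N), for 0.1 s.
2. the held gauge stands upright with its sole on the dome (contact force between gauge and stud above 0.5 N and contact force between the fingers and gauge above 1 N and y of stud_top in the frame of gauge between -0.033 and 0.033 m and x of stud_top in the frame of gauge between -0.013 and 0.013 m and z of stud_top in the frame of gauge between -0.008 and 0.004 m and angle between gauge's own z axis and vertical below 0.14 rad), for 0.2 s.
At the end, for the whole second after the job is handed in: The gauge is still gripped (over 1 N) with the underside of its sole resting on the stud's dome (over 0.5 N, the dome's top under the sole), the pointer at rest with its tip within 3 mm of the mark point, the gauge still, the stud within 2 mm of fully home (contact force between gauge and stud above 0.5 N and contact force between the fingers and gauge above 1 N and y of stud_top in the frame of gauge between -0.033 and 0.033 m and x of stud_top in the frame of gauge between -0.013 and 0.013 m and z of stud_top in the frame of gauge between -0.008 and 0.004 m and distance between pointer_tip and mark below 0.003 m and z of stud_top in the frame of block below 0.076 m and linear speed of gauge below 0.01 m/s and velocity of joint pointer between -0.3 and 0.3 rad/s); the arm keeps its last pose, push and grip.
It fails at once if one of the other things is moved by more than 30 mm (distance of any of septa_jar, label_tape, vial_a, beaker from where it was at the start of the episode above 0.03 m).
It also fails if it takes over 48 s, if anything falls off the work surface, if the arm or the gripper's body presses on something with over 40 N, if the wrist force passes 120 N, or if a joint passes its speed limit or range.

## Working session

There is one attempt and no reset: what is moved stays moved. The work goes in short steps, Python scripts to look and compute and a tool call to move; the robot and the scene stay as the last step left them, time stands still between calls to the robot, and variables do not carry over. Pictures are saved under pics/ and viewed, at most 10 in all, crops included, and the job is handed in when it is done.

Besides the shell and the picture viewer there is one more tool, called after "Request:" by a JSON object that holds its "api" and its "payload". apply_moves: Moves the arm, as the interface text tells. Its arguments: {"type":"object","properties":{"targets":{"type":"array","items":{"type":"object","properties":{"dp":{"type":"array","items":{"type":"number"}},"yaw":{"type":"number"}}}},"grip":{"type":"number"},"squeeze":{"type":"number"}},"required":["targets"]}

```bash
mkdir -p pics; ls; cat > h.py <<'E'
import numpy as np,cv2
from plant import get_state,cams,r
from scipy.spatial.transform import Rotation as Ro
def cap(n):
    s=get_state(); c=cams.capture(n)
    if n=='wrist':
        T=np.eye(4);T[:3,:3]=Ro.from_euler('xyz',s['eef_rot'],degrees=True).as_matrix();T[:3,3]=s['tcp_pos']
        W=T@c['T_tool_cam']
    else:
        W=np.eye(4);W[:3,:3]=np.array(c['R']).T;W[:3,3]=-np.array(c['R']).T@np.array(c['t'])
    c['W']=W
    z=c['range_z'];v,u=np.mgrid[:z.shape[0],:z.shape[1]]
    P=np.stack([(u-c['cx'])/c['fx']*z,(v-c['cy'])/c['fy']*z,z],-1)
    c['P']=P@W[:3,:3].T+W[:3,3]; c['P'][z==0]=np.nan
    return c
def save(c,f): cv2.imwrite('pics/'+f,c['image'][...,::-1])
E
python3 - <<'E'
from h import *
print(get_state())
a=cap('scene');b=cap('top')
cv2.imwrite('pics/a.png',np.vstack([cv2.resize(x['image'],(480,300)) for x in (a,b)])[...,::-1])
np.savez('ab.npz',sP=a['P'],tP=b['P'],sI=a['image'],tI=b['image'])
E
```

```text
pics
{'time_s': 0.0, 'joints': array([ 8.30856745e+01,  2.05918462e+01,  6.33622449e-01, -2.03357665e-02,
       -7.01353532e+01, -1.65053109e+01]), 'qd': array([ 0.10112965, -0.04275777,  0.00321708,  0.06439258, -0.02560747,
       -0.11351042]), 'joint_torque': array([-1.12793503e-03, -5.82697105e+01,  2.93045944e+01,  6.99684396e+00,
        6.78032055e-03, -1.68340212e-04]), 'tcp_pos': array([0.26814493, 0.61896096, 0.24761619]), 'eef_rot': array([ 1.79904847e+02, -8.25912983e-03, -2.34265552e+01]), 'contact_force': array([0.05875449, 0.7959299 , 0.15239417]), 'moment': array([ 0.00265362,  0.03787835, -0.00030601]), 'gripper_force': 0.0, 'gripper_width': 0.08755950522004466}
```

View pics/a.png

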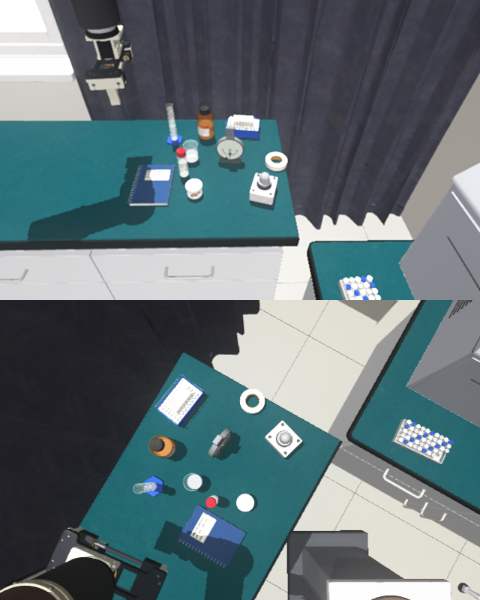

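The scene view shows the gauge at about (230,148) and the block at (264,187). In the top view the gauge is at (220,142) and the block at (285,138). Both pictures are at 0.75 scale.

```bash
python3 - <<'E'
from h import *
d=np.load('ab.npz')
for k in 'ts':
    P=d[k+'P'];I=d[k+'I'].astype(int)
    def at(u,v): return np.round(P[int(v/.75),int(u/.75)],3)
    L=dict(block=(285,138),gauge=(220,142),jar=(245,202),vial=(211,201),beaker=(193,181),tape=(243,101)) if k=='t' else dict(block=(264,178),gauge=(231,135),jar=(194,185),vial=(182,157),tape=(268,160),beaker=(190,150))
    for n,p in L.items(): print(k,n,at(*p))
    # clusters above the bench
    m=(P[...,2]>.012)&(P[...,2]<.16)&(np.hypot(P[...,0],P[...,1])<1.0)
    n,lab,st,_=cv2.connectedComponentsWithStats(m.astype(np.uint8))
    for i in range(1,n):
        if st[i,4]<80: continue
        Q=P[lab==i]; print(k,i,st[i,4],'min',Q.min(0).round(3),'max',Q.max(0).round(3))
P=d['tP']
m=(P[...,2]>.068)&(np.hypot(P[...,0],P[...,1])<1.0)&(P[...,2]<.16)
n,lab,st,_=cv2.connectedComponentsWithStats(m.astype(np.uint8))
for i in range(1,n):
    if st[i,4]<15: continue
    Q=P[lab==i]; w,V=np.linalg.eigh(np.cov(Q[:,:2].T)); print('hi',i,st[i,4],np.median(Q,0).round(4),Q.max(0).round(3),np.sqrt(w).round(4),V[:,1].round(3))
E
```

```text
t block [0.521 0.279 0.082]
t gauge [0.51  0.438 0.113]
t jar [0.362 0.379 0.036]
t vial [0.369 0.461 0.095]
t beaker [0.415 0.515 0.019]
t tape [0.628 0.382 0.019]
t 1 6393 min [ 0.557 -0.246  0.012] max [ 0.904 -0.053  0.16 ]
t 2 10880 min [0.298 0.573 0.012] max [0.754 0.857 0.16 ]
t 3 2149 min [0.56  0.488 0.012] max [0.691 0.611 0.06 ]
t 7 607 min [0.596 0.326 0.012] max [0.662 0.39  0.022]
t 12 2327 min [ 0.459 -0.161  0.012] max [ 0.577 -0.015  0.04 ]
t 13 1326 min [0.476 0.231 0.012] max [0.57  0.327 0.084]
t 14 554 min [0.475 0.413 0.012] max [0.548 0.472 0.136]
t 15 907 min [0.476 0.562 0.012] max [0.532 0.618 0.118]
t 17 476 min [0.392 0.49  0.013] max [0.435 0.534 0.062]
t 18 353 min [0.39  0.611 0.013] max [0.412 0.634 0.145]
t 19 440 min [0.337 0.358 0.029] max [0.383 0.4   0.04 ]
t 20 230 min [0.352 0.448 0.012] max [0.379 0.475 0.099]
t 169 2543 min [0.185 0.898 0.012] max [0.271 0.93  0.16 ]
s block [0.517 0.271 0.077]
s gauge [0.514 0.438 0.106]
s jar [0.36  0.379 0.036]
s vial [0.361 0.451 0.082]
s tape [0.606 0.372 0.016]
s beaker [0.403 0.493 0.056]
s 1 10807 min
[... 582 characters left out ...]
 0.0785] [-1.     0.022]
hi 2 5034 [0.6231 0.7081 0.1177] [0.754 0.795 0.16 ] [0.0213 0.1132] [-0.869  0.495]
hi 3 395 [0.5102 0.4431 0.0901] [0.546 0.471 0.136] [0.0047 0.0207] [-0.803  0.596]
hi 4 170 [0.523  0.2799 0.0777] [0.538 0.293 0.084] [0.0068 0.0069] [-0.223  0.975]
hi 5 746 [0.5013 0.5842 0.0928] [0.532 0.618 0.118] [0.0131 0.0138] [-0.958  0.288]
hi 6 2351 [0.3659 0.8415 0.1179] [0.439 0.856 0.16 ] [0.0118 0.0396] [-0.998 -0.067]
hi 7 273 [0.4012 0.6217 0.1177] [0.412 0.634 0.145] [0.006  0.0081] [-0.157  0.988]
hi 8 189 [0.3667 0.4607 0.0946] [0.378 0.475 0.099] [0.0068 0.0069] [-0.993  0.12 ]
hi 10 1689 [0.2254 0.9163 0.1143] [0.271 0.928 0.16 ] [0.0026 0.0242] [-0.925 -0.379]
```

Request:
{"api": "apply_moves", "payload": {"targets": [{"dp": [0.01,-0.013,0],"yaw": -1},{"dp": [0.03,-0.04,0],"yaw": -2},{"dp": [0.05,-0.067,0],"yaw": -3},{"dp": [0.07,-0.093,0],"yaw": -4},{"dp": [0.09,-0.12,0],"yaw": -5},{"dp": [0.11,-0.147,0],"yaw": -6},{"dp": [0.13,-0.173,0],"yaw": -7},{"dp": [0.15,-0.2,0],"yaw": -8},{"dp": [0.17,-0.227,0],"yaw": -9},{"dp": [0.19,-0.253,0],"yaw": -10},{"dp": [0.21,-0.28,0],"yaw": -11},{"dp": [0.23,-0.307,0],"yaw": -12},{"dp": [0.245,-0.327,0],"yaw": -13},{"dp": [0.255,-0.34,0],"yaw": -13},{"dp": [0.255,-0.34,0],"yaw": -13},{"dp": [0.255,-0.34,0],"yaw": -13}], "grip": 1, "squeeze": 20}}

```text
time_s: 1.43
tcp_pos: [0.5236, 0.2781, 0.2482]
eef_rot: [180.0, 0.0, -36.6]
contact_force: [-0.5, -0.2, -0.3]
gripper_width: 0.0005
gripper_force: 0.0
```

```bash
python3 - <<'E'
from h import *
s=get_state();print(s['tcp_pos'],s['eef_rot'],s['contact_force'],s['gripper_width'])
c=cap('wrist');save(c,'w1.png');print(c['T_tool_cam'].round(3))
P=c['P']
m=(P[...,2]>.066)&(P[...,2]<.16)&(np.hypot(P[...,0],P[...,1])<1.0)
n,lab,st,_=cv2.connectedComponentsWithStats(m.astype(np.uint8))
for i in range(1,n):
    if st[i,4]<100: continue
    Q=P[lab==i];w,V=np.linalg.eigh(np.cov(Q[:,:2].T)); print(i,st[i],np.median(Q,0).round(4),Q.min(0).round(3),Q.max(0).round(3),np.sqrt(w).round(4),V[:,1].round(3))
E
```

```text
[0.52358472 0.27812377 0.24824302] [ 1.79968308e+02  1.47065154e-02 -3.65602205e+01] [-0.53883015 -0.19784364 -0.30738016] 0.0004935263294863099
[[-0.001 -0.953 -0.302  0.082]
 [ 1.    -0.001 -0.    -0.   ]
 [-0.    -0.302  0.953 -0.136]
 [ 0.     0.     0.     1.   ]]
1 [301 173  28  29 611] [0.5258 0.2768 0.0778] [0.51  0.265 0.066] [0.538 0.292 0.083] [0.0066 0.0068] [0.679 0.734]
3 [185 248  20  27 232] [0.5399 0.4246 0.0754] [0.533 0.414 0.066] [0.547 0.437 0.088] [0.0031 0.0055] [-0.185  0.983]
5 [  82  331   56   33 1020] [0.5195 0.5729 0.0829] [0.49  0.561 0.066] [0.532 0.602 0.103] [0.0049 0.0122] [0.69  0.724]
```

View pics/w1.png

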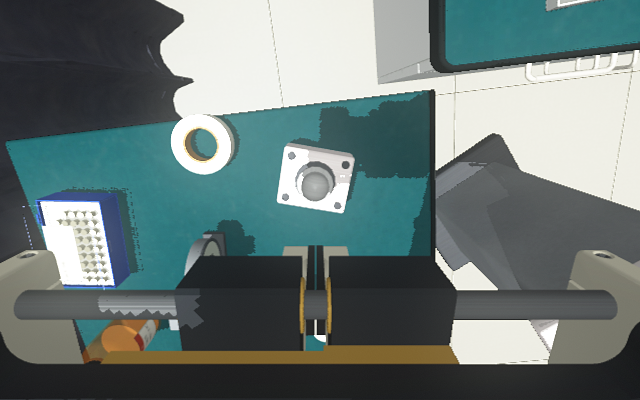

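The stud is at pixel (315,185), with its centre at (0.524, 0.2785) and top at z 0.083. This agrees with the top view, and the TCP is above it.

Request:
{"api": "apply_moves", "payload": {"targets": [{"dp": [0,0,-0.015]},{"dp": [0,0,-0.04]},{"dp": [0,0,-0.07]},{"dp": [0,0,-0.1]},{"dp": [0,0,-0.12]},{"dp": [0,0,-0.132]},{"dp": [0,0,-0.138]},{"dp": [0,0,-0.142]},{"dp": [0,0,-0.145]},{"dp": [0,0,-0.148]},{"dp": [0,0,-0.15]},{"dp": [0,0,-0.152]},{"dp": [0,0,-0.153]},{"dp": [0,0,-0.153]}]}}

```text
$.targets[0]: bad value
```

Yaw is required in every row.

Request:
{"api": "apply_moves", "payload": {"targets": [{"dp": [0,0,-0.015],"yaw": 0},{"dp": [0,0,-0.04],"yaw": 0},{"dp": [0,0,-0.07],"yaw": 0},{"dp": [0,0,-0.1],"yaw": 0},{"dp": [0,0,-0.12],"yaw": 0},{"dp": [0,0,-0.132],"yaw": 0},{"dp": [0,0,-0.138],"yaw": 0},{"dp": [0,0,-0.142],"yaw": 0},{"dp": [0,0,-0.145],"yaw": 0},{"dp": [0,0,-0.148],"yaw": 0},{"dp": [0,0,-0.15],"yaw": 0},{"dp": [0,0,-0.152],"yaw": 0},{"dp": [0,0,-0.153],"yaw": 0},{"dp": [0,0,-0.153],"yaw": 0}]}}

```text
time_s: 2.65
tcp_pos: [0.5236, 0.2798, 0.096]
eef_rot: [-179.9, -0.0, -36.4]
contact_force: [-2.5, 1.0, 4.3]
gripper_width: 0.0003
gripper_force: 2.0
```

Request:
{"api": "apply_moves", "payload": {"targets": [{"dp": [0,0,-0.001],"yaw": 0},{"dp": [0,0,-0.002],"yaw": 0},{"dp": [0,0,-0.002],"yaw": 0},{"dp": [0,0,-0.002],"yaw": 0}]}}

```text
time_s: 2.98
tcp_pos: [0.5237, 0.2799, 0.0956]
eef_rot: [-179.9, -0.0, -36.4]
contact_force: [-8.0, -0.2, 17.2]
gripper_width: 0.0005
gripper_force: 8.4
```

17 N exceeds the friction, so the stud is on its stop. Next I lift off, open the gripper and move above the gauge.

```bash
python3 - <<'E'
from h import *
d=np.load('ab.npz')
for k in 'ts':
    P=d[k+'P']
    m=(P[...,2]>.098)&(P[...,2]<.14)&(abs(P[...,0]-.511)<.045)&(abs(P[...,1]-.443)<.045)
    Q=P[m];e=np.array([-.803,.596]);f=np.array([.596,.803]);q=Q[:,:2]-[.511,.443]
    for g,n in((e,'y'),(f,'x')): print(k,n,len(Q),np.percentile(q@g,[2,50,98]).round(4))
    T=Q[:,2]>.128; w,V=np.linalg.eigh(np.cov(Q[T][:,:2].T));print(T.sum(),Q[T].mean(0).round(4),V[:,1].round(3),np.sqrt(w).round(4))
E
```

```text
t y 134 [-0.0119 -0.0006  0.0108]
t x 134 [-0.0053  0.0007  0.0085]
111 [0.5127 0.444  0.1325] [-0.829  0.559] [0.0041 0.0068]
s y 190 [-0.0136 -0.0025  0.0099]
s x 190 [-0.0073 -0.0044  0.0061]
63 [0.5121 0.4408 0.1318] [-0.89   0.456] [0.0043 0.0071]
```

Request:
{"api": "apply_moves", "payload": {"targets": [{"dp": [0,0,0.015],"yaw": 0},{"dp": [0,0,0.045],"yaw": 0},{"dp": [0,0,0.08],"yaw": 0},{"dp": [0,0,0.115],"yaw": 0},{"dp": [0,0,0.145],"yaw": 0},{"dp": [-0.001,0.015,0.155],"yaw": 0},{"dp": [-0.003,0.045,0.155],"yaw": 0},{"dp": [-0.006,0.08,0.155],"yaw": 0},{"dp": [-0.009,0.115,0.155],"yaw": 0},{"dp": [-0.011,0.145,0.155],"yaw": 0},{"dp": [-0.012,0.16,0.155],"yaw": 0},{"dp": [-0.012,0.164,0.155],"yaw": 0},{"dp": [-0.012,0.164,0.155],"yaw": 0},{"dp": [-0.012,0.164,0.155],"yaw": 0}], "grip": -1}}

```text
time_s: 4.15
tcp_pos: [0.5114, 0.4426, 0.2482]
eef_rot: [180.0, -0.0, -36.4]
contact_force: [-0.2, -0.2, 0.0]
gripper_width: 0.0857
gripper_force: 0.0
```

```bash
python3 - <<'E'
from h import *
s=get_state();print(s['tcp_pos'],s['eef_rot'],s['contact_force'],s['gripper_width'])
c=cap('wrist');save(c,'w2.png');P=c['P']
m=(P[...,2]>.098)&(P[...,2]<.14)&(abs(P[...,0]-.511)<.05)&(abs(P[...,1]-.443)<.05)
Q=P[m];e=np.array([-.803,.596]);f=np.array([.596,.803]);q=Q[:,:2]-[.511,.443]
for g,n in((e,'y'),(f,'x')): print(n,len(Q),np.percentile(q@g,[2,50,98]).round(4))
T=Q[:,2]>.128; w,V=np.linalg.eigh(np.cov(Q[T][:,:2].T));print(T.sum(),Q[T].mean(0).round(4),Q[:,2].max(),V[:,1].round(3),np.sqrt(w).round(4))
t=cap('top')['P']
m=(t[...,2]>.055)&(np.hypot(t[...,0]-.523,t[...,1]-.279)<.02);S=t[m];print('stud',len(S),S.min(0),S.max(0))
A=np.c_[2*S,np.ones(len(S))];x=np.linalg.lstsq(A,(S**2).sum(1),rcond=None)[0];print(x[:3],np.sqrt(x[3]+x[:3]@x[:3]))
E
```

```text
[0.51140636 0.4426351  0.24820388] [ 1.79955525e+02 -8.28412653e-03 -3.64315029e+01] [-0.15905249 -0.23126214  0.03367347] 0.08573342810623978
y 652 [-0.013  -0.0055  0.0097]
x 652 [-0.0047  0.0018  0.0092]
496 [0.5137 0.4435 0.1323] 0.13520544721849842 [-0.803  0.595] [0.0041 0.0068]
stud 176 [0.51004519 0.26574263 0.0556418 ] [0.53625562 0.29234252 0.0760254 ]
[0.52363342 0.27883391 0.0609371 ] 0.013280128944967677
```

View pics/w2.png

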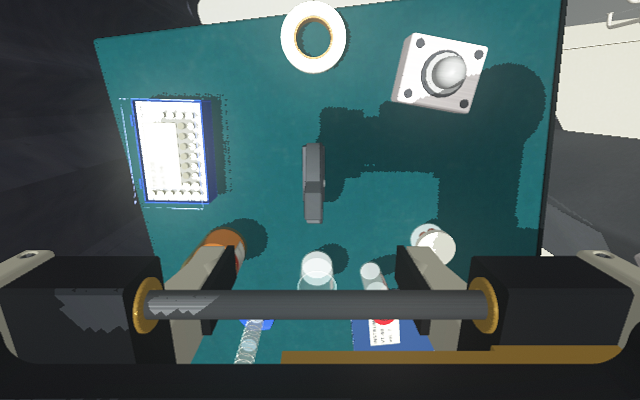

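The tab stands at pixel (313,183), measured at (0.513, 0.4435) with its top at 0.133 and aligned with the tool. The stud is home, with its top at about 0.0745. I'll grasp now.

Request:
{"api": "apply_moves", "payload": {"targets": [{"dp": [0.002,0,-0.02],"yaw": 0},{"dp": [0.002,0,-0.05],"yaw": 0},{"dp": [0.002,0,-0.08],"yaw": 0},{"dp": [0.002,0,-0.105],"yaw": 0},{"dp": [0.002,0,-0.12],"yaw": 0},{"dp": [0.002,0,-0.128],"yaw": 0},{"dp": [0.002,0,-0.128],"yaw": 0}]}}

```text
time_s: 4.83
tcp_pos: [0.5131, 0.4418, 0.119]
eef_rot: [179.8, 0.0, -36.5]
contact_force: [0.9, -0.2, 0.3]
gripper_width: 0.0875
gripper_force: 0.0
```

Request:
{"api": "apply_moves", "payload": {"targets": [{"dp": [0,0,0],"yaw": 0},{"dp": [0,0,0],"yaw": 0},{"dp": [0,0,0],"yaw": 0},{"dp": [0,0,0],"yaw": 0},{"dp": [0,0,0],"yaw": 0},{"dp": [0,0,0],"yaw": 0},{"dp": [0,0,0],"yaw": 0},{"dp": [0,0,0],"yaw": 0},{"dp": [0,0,0],"yaw": 0},{"dp": [0,0,0],"yaw": 0},{"dp": [0,0,0],"yaw": 0},{"dp": [0,0,0],"yaw": 0}], "grip": 1, "squeeze": 15}}

```text
time_s: 5.83
tcp_pos: [0.5133, 0.4434, 0.1205]
eef_rot: [180.0, -0.0, -36.4]
contact_force: [-0.5, -0.6, -2.5]
gripper_width: 0.0139
gripper_force: 15.0
```

Request:
{"api": "apply_moves", "payload": {"targets": [{"dp": [0,0,0.005],"yaw": 0},{"dp": [0,0,0.02],"yaw": 0},{"dp": [0,0,0.04],"yaw": 0},{"dp": [0,0,0.06],"yaw": 0},{"dp": [0,0,0.08],"yaw": 0},{"dp": [0,0,0.095],"yaw": 0},{"dp": [0,-0.008,0.1],"yaw": 0},{"dp": [0.002,-0.025,0.1],"yaw": 0},{"dp": [0.003,-0.045,0.1],"yaw": 0},{"dp": [0.004,-0.065,0.1],"yaw": 0},{"dp": [0.005,-0.085,0.1],"yaw": 0},{"dp": [0.006,-0.105,0.1],"yaw": 0},{"dp": [0.008,-0.125,0.1],"yaw": 0},{"dp": [0.009,-0.143,0.1],"yaw": 0},{"dp": [0.01,-0.156,0.1],"yaw": 0},{"dp": [0.0105,-0.163,0.1],"yaw": 0},{"dp": [0.0105,-0.1645,0.1],"yaw": 0},{"dp": [0.0105,-0.1645,0.1],"yaw": 0}]}}

```text
time_s: 7.33
tcp_pos: [0.5241, 0.2787, 0.2207]
eef_rot: [-180.0, -0.0, -36.5]
contact_force: [0.3, 0.2, -2.6]
gripper_width: 0.0137
gripper_force: 15.0
```

```bash
python3 - <<'E'
from h import *
s=get_state();print(s['tcp_pos'],s['contact_force'],s['gripper_width'],s['gripper_force'])
a=cap('scene');P=a['P'];np.savez('s.npz',P=P,I=a['image'])
ok=(abs(P[...,0]-.52)<.07)&(abs(P[...,1]-.28)<.07)&(P[...,2]>.03)&(P[...,2]<.3)
v,u=np.where(ok);print(u.min(),u.max(),v.min(),v.max())
im=a['image'][v.min()-10:v.max()+10,u.min()-20:u.max()+20]
cv2.imwrite('pics/s1.png',cv2.resize(im,None,fx=5,fy=5,interpolation=cv2.INTER_CUBIC)[:600,:800,::-1]);print(im.shape)
W=a['W'];print(W[:3,3],W[:3,2],a['fx'])
f=np.array([.596,.803]);e=np.array([-.803,.596]);q=P[...,:2]-s['tcp_pos'][:2]
for lo in np.arange(.09,.24,.01):
    m=ok&(P[...,2]>lo)&(P[...,2]<lo+.01)&(abs(q@f)<.03)
    if m.sum()>3: print(lo.round(2),m.sum(),np.percentile(q[m]@e,[2,98]).round(4),np.percentile(q[m]@f,[2,50,98]).round(4))
E
```

```text
[0.52407019 0.27866455 0.22071557] [ 0.29340747  0.17985504 -2.63985255] 0.013651905446599341 14.998226165771484
333 385 118 266
(168, 92, 3)
[ 0.16013187 -0.16921215  0.67786433] [ 0.39953548  0.64648766 -0.64994239] 414.5318769719375
0.1 149 [-0.0327  0.0326] [-0.0143 -0.012   0.0023]
0.11 157 [-0.0307  0.0309] [-0.0141 -0.0082  0.0016]
0.12 135 [-0.0309  0.0303] [-0.011  -0.0073 -0.0052]
0.13 145 [-0.0356  0.036 ] [-0.0122 -0.0073 -0.005 ]
0.14 180 [-0.039   0.0397] [-0.0108 -0.0073 -0.0052]
0.15 183 [-0.0396  0.0401] [-0.0126 -0.0073 -0.0053]
0.16 188 [-0.0402  0.0404] [-0.01   -0.0072  0.001 ]
0.17 190 [-0.0357  0.0372] [-0.0095 -0.0071  0.0053]
0.18 165 [-0.0294  0.0303] [-0.0094 -0.0067  0.005 ]
0.19 25 [-0.0187  0.019 ] [-0.0102 -0.0067 -0.0012]
0.2 42 [-0.0111  0.0098] [-0.0235 -0.0222 -0.02  ]
```

View pics/s1.png

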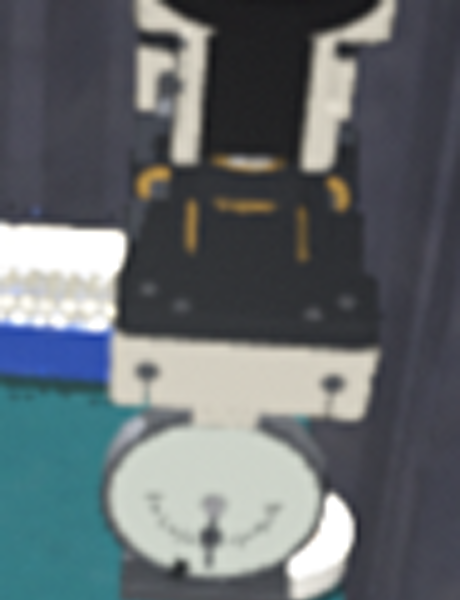

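The scene view shows the gauge upright and centred over the stud. The pointer hangs at about (210,550) in the crop and the black index bar is at (180,567), on the gauge's +y side. I'll rectify the dial onto its plane to measure the mark angle.

```bash
cat > dial.py <<'E'
from h import *
def rect(c,tcp,zc,off=0.,lean=0.,dx=-.007):
    """dial-plane picture, 10 px/mm, +y of the gauge to the left, dial centre in the middle"""
    f=np.array([.596,.803,0]);e=np.array([-.803,.596,0]);Z=np.array([0,0,1.])
    C=np.array([tcp[0],tcp[1],zc])+dx*f+off*e
    R=c['W'][:3,:3];t=c['W'][:3,3]
    pts=[(-45,-45),(45,-45),(45,45),(-45,45)]
    img=[]
    for a,b in pts:
        X=C-e*a/1e3-Z*b/1e3; k=R.T@(X-t); img.append([c['fx']*k[0]/k[2]+c['cx'],c['fy']*k[1]/k[2]+c['cy']])
    H=cv2.getPerspectiveTransform(np.float32(img),np.float32([[a*6+270,b*6+270] for a,b in pts]))
    return cv2.warpPerspective(c['image'],H,(540,540),flags=cv2.INTER_CUBIC)
E
python3 - <<'E'
from dial import *
s=get_state();c=cap('scene');g=rect(c,s['tcp_pos'],.1522)
cv2.circle(g,(270,270),192,(255,0,0),1);cv2.circle(g,(270,270),252,(0,0,255),1);cv2.imwrite('pics/d1.png',g[...,::-1])
gr=g.min(2)
for rr in (33,35,37,39):
    th=np.linspace(-.8,.8,81);p=[gr[int(270+6*rr*np.cos(t)),int(270-6*rr*np.sin(t))] for t in th]
    p=np.array(p,float);i=np.argmin(p);w=np.clip(110-p,0,None);print(rr,th[i],p[i],(w@th/w.sum()) if w.sum() else None)
E
```

```text
33 0.30000000000000004 131.0 None
35 0.30000000000000004 64.0 0.30037037037037045
37 0.30000000000000004 37.0 0.2928947368421053
39 0.28 35.0 0.29164658634538154
```

View pics/d1.png

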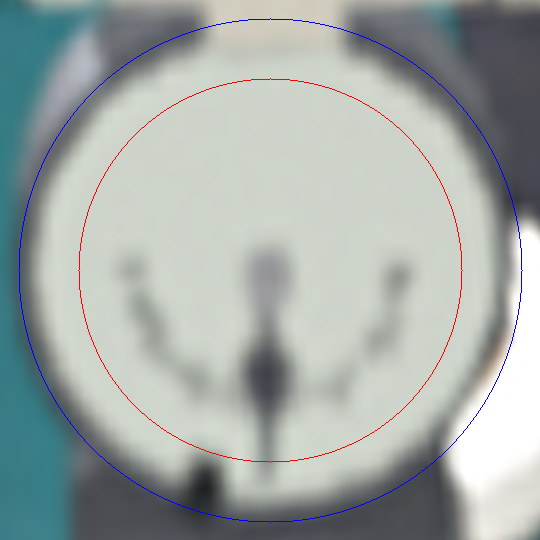

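The mark is at about 0.29 rad, well within the ±0.09 rad tolerance. I'll lower the gauge onto the dome.

Request:
{"api": "apply_moves", "payload": {"targets": [{"dp": [0,0,-0.006],"yaw": 0},{"dp": [0,0,-0.014],"yaw": 0},{"dp": [0,0,-0.019],"yaw": 0},{"dp": [0,0,-0.022],"yaw": 0},{"dp": [0,0,-0.024],"yaw": 0},{"dp": [0,0,-0.0255],"yaw": 0},{"dp": [0,0,-0.0265],"yaw": 0},{"dp": [0,0,-0.027],"yaw": 0},{"dp": [0,0,-0.027],"yaw": 0}]}}

```text
time_s: 8.18
tcp_pos: [0.5239, 0.2788, 0.1942]
eef_rot: [-180.0, -0.0, -36.4]
contact_force: [-1.6, -0.7, 1.1]
gripper_width: 0.014
gripper_force: 15.0
```

Request:
{"api": "apply_moves", "payload": {"targets": [{"dp": [0,0,-0.0003],"yaw": 0},{"dp": [0,0,-0.0005],"yaw": 0},{"dp": [0,0,-0.0005],"yaw": 0},{"dp": [0,0,-0.0005],"yaw": 0},{"dp": [-0.001,0.0007,-0.0005],"yaw": 0},{"dp": [-0.002,0.0015,-0.0005],"yaw": 0},{"dp": [-0.003,0.0022,-0.0005],"yaw": 0},{"dp": [-0.004,0.003,-0.0006],"yaw": 0},{"dp": [-0.005,0.0037,-0.0006],"yaw": 0},{"dp": [-0.006,0.0045,-0.0007],"yaw": 0},{"dp": [-0.007,0.0052,-0.0008],"yaw": 0},{"dp": [-0.008,0.006,-0.0009],"yaw": 0},{"dp": [-0.009,0.0067,-0.001],"yaw": 0},{"dp": [-0.01,0.0075,-0.0011],"yaw": 0},{"dp": [-0.011,0.0082,-0.0013],"yaw": 0},{"dp": [-0.012,0.009,-0.0014],"yaw": 0},{"dp": [-0.013,0.0097,-0.0016],"yaw": 0},{"dp": [-0.0141,0.0105,-0.0017],"yaw": 0},{"dp": [-0.0141,0.0105,-0.0017],"yaw": 0}], "squeeze": 10}}

```text
time_s: 9.77
tcp_pos: [0.5097, 0.2896, 0.1921]
eef_rot: [-180.0, -0.0, -36.4]
contact_force: [-1.4, -0.9, 5.1]
gripper_width: 0.0139
gripper_force: 10.0
```

```bash
cat > look.py <<'E'
from dial import *
import sys
s=get_state();c=cap('scene');P=c['P'];f=np.array([.596,.803]);e=np.array([-.803,.596])
print(s['tcp_pos'],s['contact_force'],s['gripper_force'])
q=P[...,:2]-s['tcp_pos'][:2];d=q@f
S=np.array([.5238,.2788]);y=(P[...,:2]-S)@e
# white dial face pixels -> circle fit, centre (y,z)
I=c['image'].astype(int)
m=(abs(d+.0072)<.003)&(abs(y)<.09)&(P[...,2]>.075)&(P[...,2]<.18)&(I.min(2)>150)&(I[...,1]>I[...,0])
m=m.astype(np.uint8);n,lab,st,_=cv2.connectedComponentsWithStats(m);i=1+np.argmax(st[1:,4])
A=np.c_[y[lab==i],P[...,2][lab==i]]*1e3
(cx,cz),r_=cv2.minEnclosingCircle(A[:,None].astype(np.float32))
yt=(s['tcp_pos'][:2]-S)@e*1e3;zt=s['tcp_pos'][2]*1e3-3
print('dial centre y,z mm',cx,cz,'r',r_,'tab',yt,zt,'lean',np.arctan2(yt-cx,zt-cz))
g=rect(c,np.r_[S+f*((s['tcp_pos'][:2]-S)@f),0],cz/1e3,cx/1e3)
cv2.imwrite('pics/'+sys.argv[1],g[...,::-1])
E
python3 look.py d2.png
```

```text
[0.50973931 0.28955425 0.19213821] [-1.41040532 -0.94798955  5.051892  ] 10.001038312911987
dial centre y,z mm 7.063192844390869 125.95433044433594 r 40.382659912109375 tab 17.70026910480272 189.13820889286976 lean 0.16678714914969592
```

View pics/d2.png

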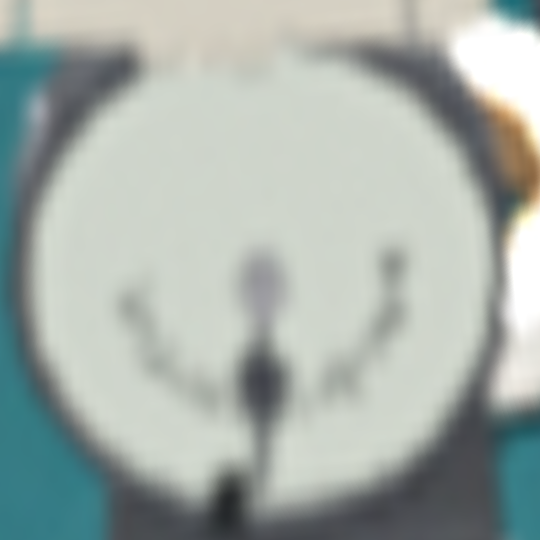

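The gauge rolls on the dome as intended. The mark is now at (228,497) against a pointer hanging at x≈262, so about 0.155 rad remains.

Request:
{"api": "apply_moves", "payload": {"targets": [{"dp": [-0.001,0.0007,-0.0002],"yaw": 0},{"dp": [-0.002,0.0015,-0.0004],"yaw": 0},{"dp": [-0.003,0.0022,-0.0006],"yaw": 0},{"dp": [-0.004,0.003,-0.0008],"yaw": 0},{"dp": [-0.005,0.0037,-0.001],"yaw": 0},{"dp": [-0.006,0.0045,-0.0013],"yaw": 0},{"dp": [-0.007,0.0052,-0.0015],"yaw": 0},{"dp": [-0.008,0.006,-0.0018],"yaw": 0},{"dp": [-0.009,0.0067,-0.0021],"yaw": 0},{"dp": [-0.01,0.0075,-0.0023],"yaw": 0},{"dp": [-0.011,0.0082,-0.0026],"yaw": 0},{"dp": [-0.012,0.0089,-0.0029],"yaw": 0},{"dp": [-0.013,0.0096,-0.0032],"yaw": 0},{"dp": [-0.0137,0.0102,-0.0034],"yaw": 0},{"dp": [-0.0137,0.0102,-0.0034],"yaw": 0},{"dp": [-0.0137,0.0102,-0.0034],"yaw": 0},{"dp": [-0.0137,0.0102,-0.0034],"yaw": 0},{"dp": [-0.0137,0.0102,-0.0034],"yaw": 0}]}}

```text
time_s: 11.32
tcp_pos: [0.4958, 0.2996, 0.1882]
eef_rot: [180.0, 0.0, -36.4]
contact_force: [-0.4, 0.6, -2.3]
gripper_width: 0.0135
gripper_force: 10.0
```

```bash
python3 look.py d3.png
```

```text
[0.49582558 0.29961784 0.18820122] [-0.42246789  0.56223273 -2.27757713] 10.000057900579122
dial centre y,z mm 15.391366958618164 124.5980453491211 r 39.79798889160156 tab 34.870892918963065 185.201221659807 lean 0.3109972871743497
```

View pics/d3.png

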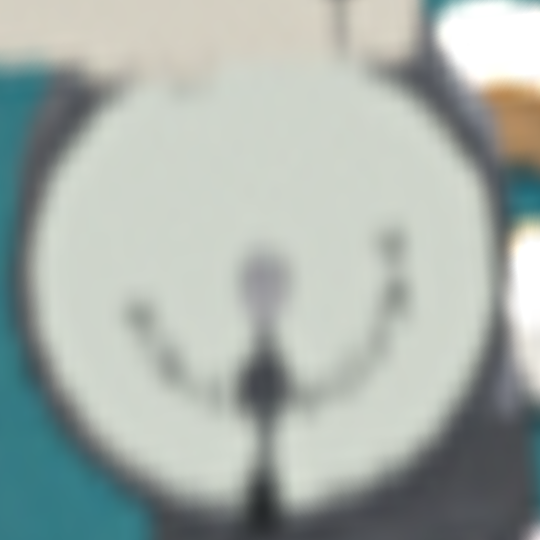

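The pointer (x≈265) is on the mark (x≈262), but the contact load has dropped to almost nothing. I'll press down along the lean.

Request:
{"api": "apply_moves", "payload": {"targets": [{"dp": [0.0001,-0.0001,-0.0004],"yaw": 0},{"dp": [0.0002,-0.0002,-0.0008],"yaw": 0},{"dp": [0.0003,-0.0002,-0.0012],"yaw": 0},{"dp": [0.0003,-0.0002,-0.0014],"yaw": 0},{"dp": [0.0003,-0.0002,-0.0014],"yaw": 0}], "squeeze": 15}}

```text
time_s: 11.78
tcp_pos: [0.4963, 0.2995, 0.188]
eef_rot: [-180.0, -0.0, -36.4]
contact_force: [-4.4, 0.1, 7.2]
gripper_width: 0.0141
gripper_force: 15.0
```

Request:
{"api": "apply_moves", "payload": {"targets": [{"dp": [0,0,0],"yaw": 0},{"dp": [0,0,0],"yaw": 0},{"dp": [0,0,0],"yaw": 0},{"dp": [0,0,0],"yaw": 0},{"dp": [0,0,0],"yaw": 0},{"dp": [0,0,0],"yaw": 0},{"dp": [0,0,0],"yaw": 0},{"dp": [0,0,0],"yaw": 0},{"dp": [0,0,0],"yaw": 0},{"dp": [0,0,0],"yaw": 0},{"dp": [0,0,0],"yaw": 0},{"dp": [0,0,0],"yaw": 0},{"dp": [0,0,0],"yaw": 0},{"dp": [0,0,0],"yaw": 0},{"dp": [0,0,0],"yaw": 0},{"dp": [0,0,0],"yaw": 0}]}}

```text
time_s: 13.12
tcp_pos: [0.4963, 0.2995, 0.188]
eef_rot: [-180.0, -0.0, -36.4]
contact_force: [-4.5, 0.8, 7.4]
gripper_width: 0.0139
gripper_force: 15.0
```

```bash
python3 look.py d4.png; python3 - <<'E'
from h import *
P=cap('top')['P'];m=(P[...,2]>.01)&(P[...,2]<.1)
for n,x,y in (('jar',.36,.379),('tape',.629,.358),('vial',.366,.461),('beaker',.413,.512)):
    k=m&(np.hypot(P[...,0]-x,P[...,1]-y)<.045);print(n,np.median(P[k],0).round(3))
E
```

```text
[0.49626243 0.29949821 0.18798193] [-4.49787682  0.82946597  7.37135773] 15.004359930753708
dial centre y,z mm 16.969194412231445 124.28096008300781 r 39.75905990600586 tab 34.44879956493178 184.98192687986707 lean 0.28037700576909513
jar [nan nan nan]
tape [0.642 0.372 0.018]
vial [nan nan nan]
beaker [0.413 0.516 0.022]
  return _methods._mean(a, axis=axis, dtype=dtype,
  ret = um.true_divide(
```

View pics/d4.png

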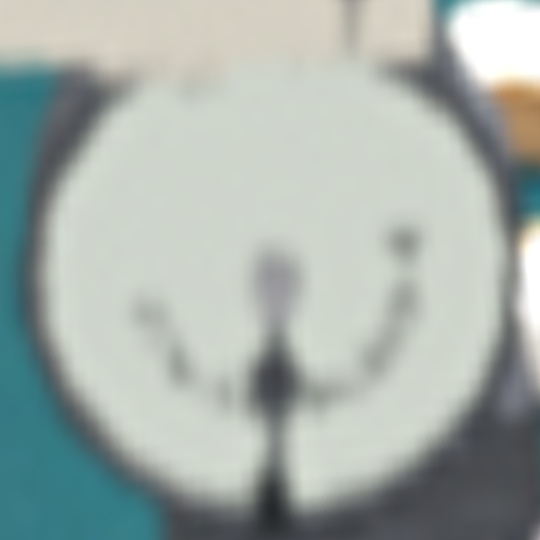

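The picture shows the pointer (x≈275) on the index bar (x≈273), and the load has held steady at about 10 N. I'm handing in the job.

```bash
python3 -c "
from plant import r
print(r.close_job())"
```

```text
the job is handed in; nothing more can be done
None
```

I pressed the stud fully home and handed the job in at about 13 s with the gauge held at rest on the dome, leaning about 0.3 rad with its pointer on the index mark and roughly 10 N on the stud. No verdict came back, and the arm hid the jar and vial from my last check of the bystanders.

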